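# Pack the microscope stage plate and press it home

## Task

The black contrast plate of the microscope's stage base lies between two end rails on a sprung lift and stands proud of the rims. Stand the grey spacer block in the gap beside the plate that is wide enough for it (only one of the two is), down on the bed, and let go of it; then press the plate down with the fingers until it is flush with the side rims, and finish while still holding it pressed there. Do not force the spacer into the narrow gap, and leave the other loose things on the bench where they are.

Things in the scene. Friction and masses are not known exactly. Their poses are not given: they have to be found in the camera images.
- base: Off-white stage base, fixed to the bench, 150 x 206 mm (x, y) with a thin black foot. Origin: centre of its underside, at the bench top. Its bed is 10 mm above the bench; two side rims run along its y at x = -62 and +62 mm, 18 mm wide, inner faces at x = -53 and +53 mm, tops 34 mm above the bench. z up; starts at any yaw within about 0.3 rad.
- tile: Black flat contrast plate, 100 x 110 x 14 mm (x, y, z), about 0.4 kg, loose, lying on the sprung lift in the middle of the base, its axes along the base's within 0.02 rad. Origin: centre of its underside, 28 mm above the bench at the start, so its top stands 42 mm above the bench, 8 mm proud of the rims. Its edges stop 55 mm from its centre along y.
- tile_top (a point): Centre of the plate's upper face. Flush means 34 mm above the bench.
- lift (a joint): Sprung lift (dark plate 88 x 98 mm hidden under the black plate): 0 m raised, 0.008 m fully down at its stop, where the plate is flush with the rims. Its spring pushes up with 6 N raised and 11 N fully down, of which the plate's own weight takes about 4 N; it springs back when let go.
- thin_rail: The thinner of two dark steel end rails screwed to the bed, 104 x 8 x 24 mm (x, y, z), axes along the base's. Origin: centre of its underside, on the bed, 76 mm from the base's centre along the base's y, at either end (+y or -y). Top 34 mm above the bench. Between it and the plate is the wide gap, 16 to 18 mm, open from above down to the bed.
- thick_rail: The thicker dark steel end rail, 104 x 24 x 24 mm, at the other end, origin likewise. The gap between it and the plate is only 8 to 10 mm.
- spacer: Plain grey plastic block, 44 x 12 x 60 mm (x, y, z), about 60 g, loose, standing upright on its 44 x 12 mm end on the open bench left of the base. Origin: centre of its underside; z up. Standing on the bed it reaches 70 mm above the bench, 36 mm above the rails.
- dish: Bystander: clear glass dish, 90 mm wide, 45 mm high; origin: centre of its underside.
- dropper: Bystander: small amber dropper bottle, 34 mm wide, 75 mm high; origin: centre of its underside.
- tweezers: Bystander: steel tweezers lying flat, 110 mm long; origin: their middle, at the bench top.
- weight: Bystander: round brass weight, 44 mm wide, 28 mm high; origin: centre of its underside.
- jar: Bystander: clear jar with a cap, 56 mm wide, 70 mm high; origin: centre of its underside.
Mind the look-alikes: they are no part of the job. Several things have the shape of the tile; the one meant has the colours described above.

How it is judged (in metres and radians):
On the way:
1. the spacer stands let go on the bed in the wide gap (y of spacer in the frame of thin_rail between -0.022 and 0.022 m and z of spacer in the frame of base between 0.007 and 0.013 m and x of spacer in the frame of base between -0.035 and 0.035 m and y of spacer in the frame of base between -0.074 and 0.074 m and angle between spacer's own z axis and vertical below 0.25 rad and contact force between the fingers and spacer below 0.3 N), for 0.2 s.
At the end, for the whole second after the job is handed in: Spacer on the bed (3 mm) between plate and thin rail, under 15 degrees off upright, not touched by the fingers; fingers press the plate with over 2 N, its top at most 1.8 mm above the rims, level within 0.03 rad, lift over 6.2 mm down, kept through the last second (all of step 1 and z of tile_top in the frame of base below 0.0358 m and angle between tile's own z axis and vertical below 0.03 rad and y of tile in the frame of base between -0.02 and 0.02 m and value of joint lift above 0.0062 m and contact force between the fingers and tile above 2 N); the arm keeps its last pose, push and grip.
It fails at once if the spacer is forced into the narrow gap beside the thick rail (x of spacer in the frame of thick_rail between -0.05 and 0.05 m and y of spacer in the frame of thick_rail between -0.03 and 0.03 m and z of spacer in the frame of base below 0.022 m).
It fails at once if a bystander is moved more than 30 mm or knocked over (distance of any of dish, dropper, tweezers, weight, jar from where it was at the start of the episode above 0.03 m or angle between any of dish, dropper, tweezers, weight, jar's own z axis and vertical above 0.6 rad).
It also fails if it takes over 48 s, if anything falls off the work surface, if the arm or the gripper's body presses on something with over 40 N, if the wrist force passes 120 N, or if a joint passes its speed limit or range.

## Robot

A 7-joint arm with a two-finger parallel gripper is mounted at the origin on the work surface. World frame = base frame: x ahead of the robot, y to its left, z up, the work surface at z = 0. Lengths are in mm, angles in rad, forces in N, time in s.
With the tool pointing down it reaches from about 400 to 925 mm from the base axis. Payload 4.1 kg.
Tool frame: the origin (TCP) lies midway between the tips of the shut fingers; the grasp point (between the pads) lies 19 mm behind it (r.grip_point_offset is the distance from the TCP to the grasp point, in mm); z points along the fingers, y is the direction in which the jaws open and shut (so a half turn about z gives the same grasp; the last joint's range is limited). The gripper opens to 85 mm and grips with 20 to 120 N. Pads are 22 mm wide; open, the fingers measure 114 mm over their backs; the gripper's body (76 mm by 85 mm) begins 54 mm behind the grasp point. The pads swing forward as they close: fully open they stand 13 mm farther back than shut.
Start: joints at [1.118, 0.398, 0.045, 1.537, -0.019, 1.207, -0.051], TCP at [225.24, -609.763, 231.347] pointing down, gripper open.
Joint ranges: [-2.82, 2.82], [-0.49, 2.23], [-1.37, 1.46], [0, 2.46], [-1.36, 4.5], [0.23, 2], [-2.94, 2.94]. Speed limits (rad/s): [2.57, 2.57, 3.14, 3.14, 3.14, 3.14, 3.14].

## Interface

Orientations are given as [roll, pitch, yaw] about the fixed x, y, z axes, in that order (R = Rz(yaw) Ry(pitch) Rx(roll)).
In Python, from plant import read_state, vision, r gives the robot as it stands.
- The arm moves only by the shell command python3 -m jog 'ROWS' [OPENING]. ROWS is JSON, a list of rows, each a list of 4 numbers: the shift along the tool's x, y, z in mm, then the turn about the tool's z in degrees. A call has 1 to 12 rows; each row shifts and turns the pose as measured when the row begins, along the tool's axes as they then stand; what a row does not reach is not made up. A row lasts 1/8 s, in which the tool goes at most 62.5 mm and 10.7 degrees, less where a joint would pass 70% of its speed; a pose out of reach is approached as far as the arm can. A call is refused whole if a number of a shift passes 62.5 or a number of a turn 10.7, either way. A call with a gripper value outside its range is refused whole. OPENING is the finger opening in mm, from 0 to 85.4, set as the call begins (- or left out, the last holds). The fingers move at their own pace and stop on an object; the grip force is fixed at half the most. Time passes only in rows, so rows that do not move let the fingers close. It gives the time, the measured TCP pose, the force and the opening at its end, in the units of the state.
- read_state(): the state, without advancing time (a new reading comes with each control period).
- vision.read_camera(name): name is "side" or "top" or "wrist"; returns a dict with "img" (420x560x3 uint8, red, green, blue), "K" (3x3 intrinsics, pixels), "dist_coeffs" ([k1, k2, p1, p2, k3] as OpenCV has them; the pictures are not rectified), "extrinsics" (4x4, takes a point from camera to world coordinates). Camera axes: x right, y up, looking along -z (the intrinsics and any distortion apply to the point x, -y, -z); pixel columns grow to the right and rows downward; lengths in mm; the calibration is good to about 2 mm. A picture is of the moment at which its call begins. There is no depth.
- r.job_done(): hands the job in, once; it reports no verdict.
The state is a dict: "time_s": time; "joints": joint angles; "dq": joint speeds; "joint_torque": joint torques, N m; "eef_pos": TCP position; "eef_rot": TCP orientation; "ft_force": force on the tool from outside, world axes, zero at the start; "moment": the same for the moment, N m; "width": finger opening in mm.
Only numpy, scipy, OpenCV 4.12 (cv2) and the standard library are available. Lean on these libraries where they do the work, as an engineer would, in place of code of your own. Each camera call takes 0.05 s, during which the arm holds its last target. There are 200 camera calls.

## Working session

There is one attempt and no reset: what is moved stays moved. The work goes in short steps, Python scripts to look and compute and a shell command to move; the robot and the scene stay as the last step left them, time stands still between calls to the robot, and variables do not carry over. Pictures are saved under pics/ and viewed, about 8 in all and at most 12, crops included, and the job is handed in when it is done.

```bash
mkdir -p pics; ls; cat > h.py <<'E'
import numpy as np, cv2
from plant import read_state, vision, r
def cam(n): return vision.read_camera(n)
def ray(c,uv):
    p=cv2.undistortPoints(np.array([[uv]],float),np.array(c["K"],float),np.array(c["dist_coeffs"],float))[0,0]
    E=np.array(c["extrinsics"],float); d=E[:3,:3]@np.array([p[0],-p[1],-1]); return E[:3,3],d
def onz(c,uv,z):
    o,d=ray(c,uv); return o+d*(z-o[2])/d[2]
def proj(c,P):
    E=np.array(c["extrinsics"],float); q=E[:3,:3].T@(np.array(P,float)-E[:3,3]); q=q*[1,-1,-1]
    return cv2.projectPoints(q.reshape(1,3),np.zeros(3),np.zeros(3),np.array(c["K"],float),np.array(c["dist_coeffs"],float))[0][0,0]
def save(c,n): cv2.imwrite("pics/"+n,c["img"][:,:,::-1])
E
python3 - <<'E'
from h import *
a=cam("top");b=cam("side");np.savez("first.npz",top=a["img"],side=b["img"])
im=np.hstack([a["img"],b["img"]])
cv2.imwrite("pics/a.png",a["img"][:,:,::-1]);cv2.imwrite("pics/b.png",b["img"][:,:,::-1])
for c in(a,b): print(np.round(c["extrinsics"],2))
s=read_state();print({k:s[k] for k in("time_s","eef_pos","eef_rot","ft_force","width")})
E
```

```text
pics
[[-2.00000e-02  9.80000e-01 -2.00000e-01  3.03270e+02]
 [-1.00000e+00 -2.00000e-02 -2.00000e-02 -2.63000e+00]
 [-2.00000e-02  2.00000e-01  9.80000e-01  1.22136e+03]
 [ 0.00000e+00  0.00000e+00  0.00000e+00  1.00000e+00]]
[[-8.2000e-01  3.9000e-01 -4.2000e-01  1.6080e+02]
 [-5.7000e-01 -5.5000e-01  6.1000e-01  5.9075e+02]
 [ 1.0000e-02  7.4000e-01  6.8000e-01  6.7823e+02]
 [ 0.0000e+00  0.0000e+00  0.0000e+00  1.0000e+00]]
{'time_s': 0.1, 'eef_pos': array([ 225.01903169, -609.20484355,  230.37024603]), 'eef_rot': array([-3.13983916e+00,  1.21789576e-04,  3.53884251e-01]), 'ft_force': array([ 0.58084061,  0.16300069, -1.01956846]), 'width': 85.42503729312178}
```

View pics/a.png

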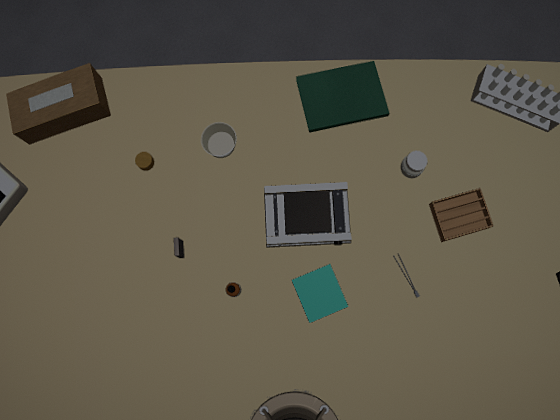

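View pics/b.png

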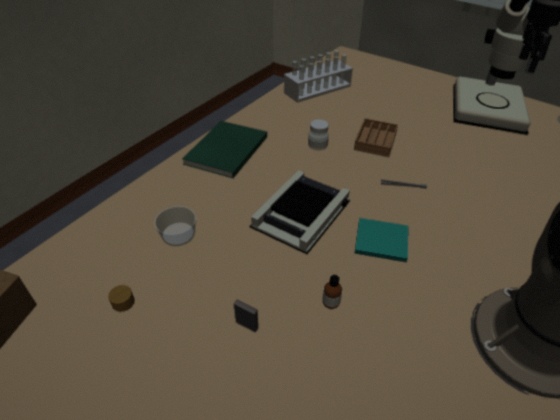

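The top view shows the base at about (308,214), with the black plate at (308,213) and the spacer at (179,247). Plate-shaped things are the black one on the base (the one meant), a teal one at (320,293) and a dark green one at (342,96). I'll confirm with an enlarged crop.

```bash
python3 - <<'E'
import numpy as np,cv2
z=np.load("first.npz");t=z["top"][:,:,::-1]
g=lambda im,f:cv2.resize(np.clip(im.astype(float)*1.8,0,255).astype(np.uint8),None,fx=f,fy=f,interpolation=cv2.INTER_CUBIC)
a=g(t[170:260,250:365],5);b=g(t[230:265,160:200],5)
o=np.zeros((450,800,3),np.uint8);o[:,:575]=a;o[:175,590:790]=b
cv2.imwrite("pics/c.png",o)
E
```

```text
(no output)
```

View pics/c.png

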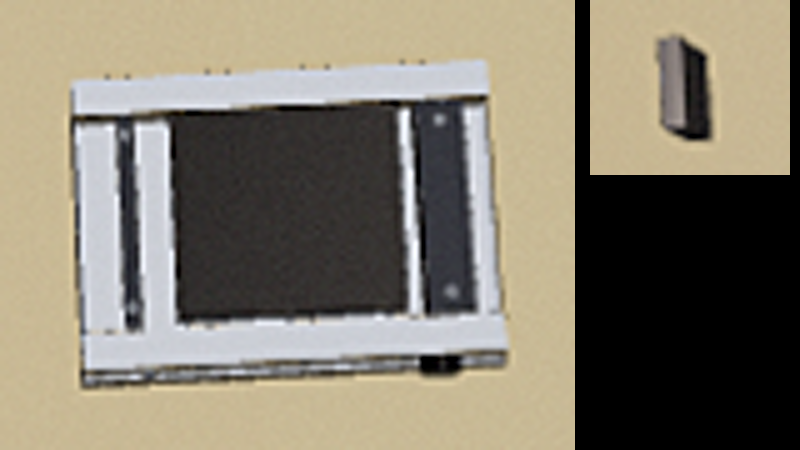

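```bash
python3 - <<'E'
from h import *
c=cam("top")
f=lambda u,v,z:onz(c,(250+(u+.5)/5-.5,170+(v+.5)/5-.5),z)
R=np.array([f(*p,34) for p in[(72,85),(487,62),(507,352),(83,370)]]);print("rim",R.round(1),"c",R.mean(0).round(1))
print("edges",[np.linalg.norm(R[i]-R[(i+1)%4]).round(1) for i in range(4)])
d=(R[0]+R[3]-R[1]-R[2]);print("base +y yaw",np.arctan2(-d[0],d[1]))
d=(R[0]-R[3]+R[1]-R[2]);print("base +x yaw",np.arctan2(d[1],d[0]))
T=np.array([f(*p,42) for p in[(170,114),(397,105),(409,312),(178,322)]]);print("tile",T.round(1),T.mean(0).round(1))
L=np.array([f(*p,34) for p in[(117,122),(135,122),(145,328),(127,328)]]);print("rail",L.round(1),L.mean(0).round(1))
z=np.load("first.npz")["top"]
sp=z[230:265,160:200].astype(int)
m=(abs(sp[...,0]-sp[...,2])<25)&(sp.sum(2)>120)
print(m.astype(int)[5:30,8:28])
g=lambda u,v,z:onz(c,(160+u,230+v),z)
ct,_=cv2.findContours(m.astype(np.uint8),cv2.RETR_EXTERNAL,cv2.CHAIN_APPROX_NONE)
ct=max(ct,key=cv2.contourArea);P=np.array([g(*p[0],60)[:2] for p in ct],np.float32);print(cv2.minAreaRect(P))
# side-view silhouettes
b=cam("side");
for P in[(*R.mean(0)[:2],34),]: print(proj(b,P))
E
```

```text
rim [[ 595.1   59.3   34. ]
 [ 602.1 -141.7   34. ]
 [ 460.6 -145.2   34. ]
 [ 456.3   55.6   34. ]] c [528.6 -43.   34. ]
edges [np.float64(201.2), np.float64(141.5), np.float64(200.9), np.float64(138.8)]
base +y yaw 0.028245952367040163
base +x yaw 0.02556376113483143
tile [[577.8  12.1  42. ]
 [579.8 -96.7  42. ]
 [479.6 -98.8  42. ]
 [477.2  10.2  42. ]] [528.6 -43.3  42. ]
rail [[576.3  37.8  34. ]
 [576.1  29.1  34. ]
 [475.8  25.9  34. ]
 [476.   34.5  34. ]] [526.   31.8  34. ]
[[0 0 0 0 0 0 0 0 0 0 0 0 0 0 0 0 0 0 0 0]
 [0 0 0 0 0 0 0 0 0 0 0 0 0 0 0 0 0 0 0 0]
 [0 0 0 0 0 0 1 1 1 1 1 0 0 0 0 0 0 0 0 0]
 [0 0 0 0 0 1 1 1 1 1 0 1 0 0 0 0 0 0 0 0]
 [0 0 0 0 0 1 1 1 1 1 0 0 1 1 0 0 0 0 0 0]
 [0 0 0 0 0 1 1 1 1 1 1 0 0 0 1 0 0 0 0 0]
 [0 0 0 0 0 1 1 1 1 1 1 0 0 0 0 1 0 0 0 0]
 [0 0 0 0 0 1 1 1 1 1 1 0 0 0 0 1 0 0 0 0]
 [0 0 0 0 0 0 1 1 1 1 1 0 0 0 0 1 0 0 0 0]
 [0 0 0 0 0 0 1 1 1 1 1 0 0 0 0 1 0 0 0 0]
 [0 0 0 0 0 0 1 1 1 1 1 0 0 0 0 1 0 0 0 0]
 [0 0 0 0 0 0 1 1 1 1 1 0 0 0 0 1 0 0 0 0]
 [0 0 0 0 0 0 1 1 1 1 1 0 0 0 0 1 0 0 0 0]
 [0 0 0 0 0 0 1 1 1 1 1 0 0 0 0 1 0 0 0 0]
 [0 0 0 0 0 0 1 1 1 1 1 0 0 0 0 0 1 0 0 0]
 [0 0 0 0 0 0 1 1 1 1 1 0 0 0 0 0 1 0 0 0]
 [0 0 0 0 0 0 1 1 1 1 1 0 0 0 0 0 1 0 0 0]
 [0 0 0 0 0 0 1 1 1 1 1 0 0 0 0 0 1 0 0 0]
 [0 0 0 0 0 0 1 1 1 1 1 0 0 0 0 0 1 0 0 0]
 [0 0 0 0 0 0 1 1 1 1 1 0 0 0 0 0 1 0 0 0]
 [0 0 0 0 0 0 0 1 1 1 1 0 0 0 0 0 1 0 0 0]
 [0 0 0 0 0 0 0 1 1 0 0 0 0 0 0 0 1 0 0 0]
 [0 0 0 0 0 0 0 0 0 1 1 0 0 0 0 0 1 0 0 0]
 [0 0 0 0 0 0 0 0 0 0 0 0 0 0 0 0 0 0 0 0]
 [0 0 0 0 0 0 0 0 0 0 0 0 0 0 0 0 0 0 0 0]]
((448.5172424316406, 259.38671875), (49.67257308959961, 24.592336654663086), 5.922751426696777)
[303.16965603 202.40053184]
```

```bash
python3 -m jog '[[0,0,0,8.4],[0,0,0,8.4],[37,-49,0,0],[37,-49,0,0],[37,-49,0,0],[37,-49,0,0],[37,-49,0,0],[37,-49,0,0],[5,-62,0,0],[5,-62,0,0],[5,-62,0,0],[5,-62,0,0]]'; python3 - <<'E'
from h import *
c=cam("top")
for p in[(176,246.2),(174.5,237),(177.5,255.5)]: print(onz(c,p,60).round(1))
E
```

```text
time_s: 1.7
eef_pos: [444.8, -53.2, 228.5]
eef_rot: [3.141, -0.001, 0.041]
ft_force: [1.4, 0.4, 0.1]
width: 85.1
[450.5 265.6  60. ]
[472.3 269.6  60. ]
[428.6 261.7  60. ]
```

```bash
python3 -m jog '[[3,-54,0,-5],[0,-54,0,0],[-1,-54,0,0],[-1,-54,0,0],[-1,-54,0,0],[0,0,0,0]]'; python3 - <<'E'
from h import *
c=cam("wrist");save(c,"w1.png");print(np.round(c["extrinsics"],2));print(proj(c,(450.5,265.6,60)))
E
```

```text
time_s: 2.5
eef_pos: [410.0, 230.1, 230.8]
eef_rot: [-3.136, -0.005, 0.147]
ft_force: [-0.6, -0.4, -0.8]
width: 85.4
[[ 1.5000e-01  9.5000e-01  2.7000e-01  4.7849e+02]
 [-9.9000e-01  1.4000e-01  3.0000e-02  2.3954e+02]
 [-1.0000e-02 -2.7000e-01  9.6000e-01  3.7368e+02]
 [ 0.0000e+00  0.0000e+00  0.0000e+00  1.0000e+00]]
[249.41153658 145.77885513]
```

View pics/w1.png

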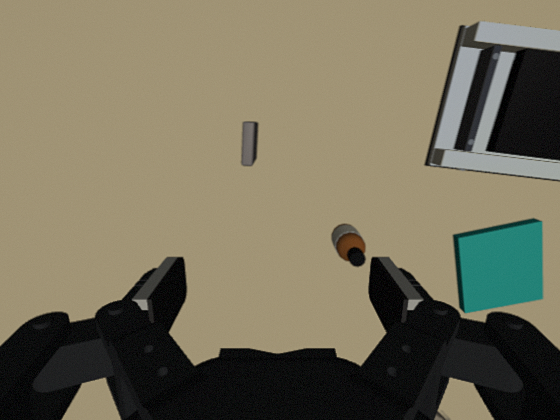

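```bash
python3 - <<'E'
from h import *
c=cam("wrist");im=c["img"].astype(int)[115:175,235:265]
m=(im[...,0]-im[...,2]<25)&(im.sum(2)>150)
g=im.sum(2)
print(g[20,:],g[40,:])
m=((im[...,0]-im[...,2])<30)&(g>int(0.75*np.median(g[25:35,9:15])))
ct,_=cv2.findContours(m.astype(np.uint8),cv2.RETR_EXTERNAL,cv2.CHAIN_APPROX_NONE)
ct=max(ct,key=cv2.contourArea);P=np.array([onz(c,(p[0][0]+235,p[0][1]+115),60)[:2] for p in ct],np.float32)
print(ct[:,0].min(0)+[235,115],ct[:,0].max(0)+[235,115]);print(cv2.minAreaRect(P))
print("dropper",onz(c,(357,257),75))
E
```

```text
[428 437 422 317 245 282 304 315 313 323 332 334 330 323 253 154  88  87
 128 277 413 431 427 429 424 421 419 430 425 429] [428 429 362 262 270 301 305 310 311 317 322 321 308 265 174  91  94 109
 237 398 444 433 427 425 430 434 429 423 430 422]
[238 122] [250 166]
((451.91802978515625, 267.62994384765625), (43.134544372558594, 12.187467575073242), 6.188326835632324)
dropper [354.61470742 135.39643288  75.        ]
```

```bash
python3 -m jog '[[46,-30,0,2.2],[0,0,50,0],[0,0,45,0],[0,0,0,0],[0,0,0,0]]'
```

```text
time_s: 3.22
eef_pos: [460.0, 251.9, 134.2]
eef_rot: [3.138, -0.008, 0.083]
ft_force: [0.4, 0.3, 0.8]
width: 85.3
```

```bash
python3 -m jog '[[-7,-15.5,0,-1.4],[0,0,0,0]]'; python3 -m jog '[[0,0,0,0]]'
```

```text
time_s: 3.48
eef_pos: [452.9, 268.3, 137.3]
eef_rot: [3.14, -0.013, 0.108]
ft_force: [-1.6, -0.1, -0.3]
width: 85.5
time_s: 3.6
eef_pos: [453.3, 268.8, 138.3]
eef_rot: [3.14, -0.015, 0.109]
ft_force: [-0.1, 0.4, 0.9]
width: 85.5
```

```bash
python3 -m jog '[[-1,0,40,0],[-1,1,40,0],[0,0,15,0],[0,0,0,0]]'
```

```text
time_s: 4.1
eef_pos: [456.2, 269.3, 44.5]
eef_rot: [-3.141, -0.022, 0.109]
ft_force: [0.1, 0.3, 0.4]
width: 85.2
```

```bash
python3 -m jog '[[-4,1,7,0],[0,0,0,0]]'; python3 -m jog '[[0,0,0,0],[0,0,0,0],[0,0,0,0],[0,0,0,0],[0,0,0,0],[0,0,0,0]]' 0
```

```text
time_s: 4.35
eef_pos: [453.7, 268.9, 39.1]
eef_rot: [-3.14, -0.026, 0.108]
ft_force: [-0.2, -0.0, -0.6]
width: 85.4
time_s: 5.1
eef_pos: [455.2, 269.8, 41.1]
eef_rot: [-3.138, -0.03, 0.108]
ft_force: [-0.6, 0.1, 0.6]
width: 10.9
```

```bash
python3 -m jog '[[0,0,-50,0],[0,0,-45,4.6],[12,50,0,0],[12,50,0,0],[12,50,0,0],[12,50,0,0],[12,45,0,0],[0,0,0,0]]'; python3 - <<'E'
from h import *
s=read_state();print(s["eef_pos"],s["eef_rot"],s["width"])
c=cam("wrist");save(c,"w2.png");np.save("w2.npy",c["img"]);np.savez("w2c.npz",**{k:np.array(c[k]) for k in("K","dist_coeffs","extrinsics")})
E
```

```text
time_s: 6.1
eef_pos: [519.8, 18.5, 137.8]
eef_rot: [-3.137, -0.028, 0.028]
ft_force: [-0.4, 0.8, -1.0]
width: 10.5
[519.80810245  18.51112443 137.83878302] [-3.13678685 -0.02756374  0.02828825] 10.549490356874095
```

View pics/w2.png

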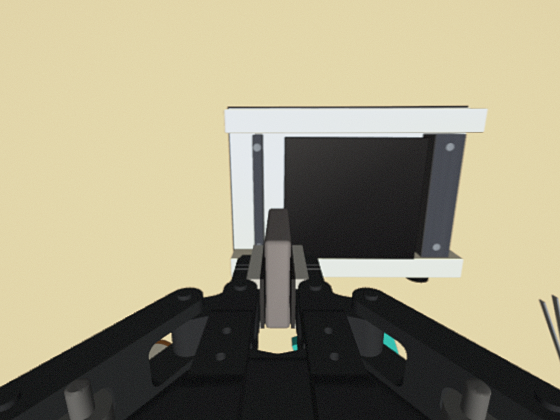

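```bash
python3 - <<'E'
from h import *
im=np.load("w2.npy").astype(int);c=dict(np.load("w2c.npz"))
g=im.sum(2)
for v in(150,190,225): print(v,g[v,225:300:1].tolist())
for v in(230,260,290,315): print(v,g[v,255:300].tolist())
E
```

```text
150 [613, 617, 613, 540, 436, 545, 693, 705, 697, 696, 699, 697, 700, 698, 700, 701, 694, 699, 697, 697, 697, 697, 700, 694, 700, 704, 654, 465, 288, 351, 424, 456, 443, 410, 352, 265, 191, 260, 506, 694, 705, 700, 699, 696, 700, 696, 698, 697, 697, 696, 698, 696, 698, 697, 697, 697, 700, 703, 662, 438, 173, 153, 171, 168, 181, 167, 164, 170, 168, 169, 168, 170, 164, 164, 176]
190 [613, 614, 616, 622, 602, 499, 433, 628, 707, 701, 695, 695, 695, 699, 696, 695, 695, 695, 699, 693, 695, 695, 696, 696, 698, 698, 699, 638, 429, 231, 222, 240, 237, 233, 240, 236, 224, 195, 344, 616, 717, 702, 697, 696, 698, 695, 694, 697, 696, 699, 695, 696, 698, 695, 697, 700, 703, 696, 560, 283, 120, 128, 138, 138, 134, 136, 144, 139, 148, 139, 143, 129, 141, 131, 138]
225 [613, 617, 617, 612, 619, 616, 558, 416, 538, 689, 698, 693, 692, 692, 693, 692, 693, 694, 691, 696, 692, 690, 692, 692, 693, 694, 697, 694, 602, 347, 221, 234, 241, 234, 237, 232, 237, 200, 257, 502, 663, 516, 182, 131, 162, 174, 175, 175, 171, 175, 185, 170, 180, 179, 173, 184, 181, 175, 178, 176, 178, 188, 181, 182, 144, 91, 102, 1
[... 229 characters left out ...]
7, 103, 102, 104, 103, 92, 92, 110]
260 [287, 286, 278, 290, 289, 290, 250, 83, 31, 60, 199, 349, 381, 407, 414, 407, 418, 415, 416, 416, 411, 415, 416, 417, 419, 427, 415, 423, 421, 418, 427, 423, 406, 386, 319, 98, 32, 60, 177, 295, 298, 282, 281, 281, 283]
290 [71, 50, 54, 57, 112, 175, 181, 174, 156, 55, 144, 294, 367, 396, 410, 409, 407, 402, 414, 405, 409, 412, 410, 418, 417, 413, 416, 416, 421, 412, 414, 411, 393, 349, 241, 67, 104, 194, 179, 173, 149, 55, 58, 48, 59]
315 [78, 104, 87, 74, 85, 148, 185, 185, 147, 106, 191, 330, 357, 380, 404, 405, 405, 408, 409, 403, 401, 404, 402, 405, 404, 406, 400, 408, 410, 401, 404, 403, 375, 369, 313, 110, 125, 179, 179, 163, 86, 50, 63, 80, 91]
```

```bash
python3 - <<'E'
from h import *
c=dict(np.load("w2c.npz"))
print(c["extrinsics"][:3,3])
print("rail out/in",[onz(c,p,34).round(1) for p in[(252.3,190),(263.2,190),(251.6,150),(262.5,150)]])
print("plate",[onz(c,p,42).round(1) for p in[(283.3,190),(283.8,150)]])
print("spacer top",[onz(c,p,157).round(1) for p in[(265.3,260),(289.4,260),(265.2,315),(289.6,315)]])
print("front bottom?",[onz(c,p,157).round(1) for p in[(277,241),(277,326)]],[onz(c,p,97).round(1) for p in[(278,210),(268,225),(289,225)]])
print("rim inner far/near", [onz(c,p,34).round(1) for p in[(300,132),(240,259),(350,259)]])
E
```

```text
[585.68409155  19.84309855 282.23187014]
rail out/in [array([536. ,  40.3,  34. ]), array([536.3,  31.4,  34. ]), array([568.4,  41.1,  34. ]), array([568.6,  32.5,  34. ])]
plate [array([538.4,  15. ,  42. ]), array([569.7,  15.7,  42. ])]
spacer top [array([529.5,  24.2, 157. ]), array([529.9,  13.6, 157. ]), array([502.2,  23.7, 157. ]), array([502.6,  12.5, 157. ])]
front bottom? [array([538.5,  19.3, 157. ]), array([496.6,  18.1, 157. ])] [array([536.4,  19. ,  97. ]), array([526.5,  25. ,  97. ]), array([526.9,  11.8,  97. ])]
rim inner far/near [array([583.3,   3.4,  34. ]), array([474.6,  50.5,  34. ]), array([477.6, -45. ,  34. ])]
```

```bash
python3 -m jog '[[8,-4.3,0,0],[0,0,40,0],[0,0,0,0]]'; python3 - <<'E'
from h import *
c=cam("wrist");save(c,"w3.png");np.save("w3.npy",c["img"]);np.savez("w3c.npz",**{k:np.array(c[k]) for k in("K","dist_coeffs","extrinsics")})
s=read_state();print(s["eef_pos"],s["eef_rot"],s["ft_force"])
E
```

```text
time_s: 6.52
eef_pos: [529.0, 31.6, 97.9]
eef_rot: [-3.133, -0.029, 0.039]
ft_force: [-0.0, -0.1, -0.2]
width: 10.6
[531.41389694  32.21216085 100.13932118] [-3.1326054  -0.03420577  0.038762  ] [0.98080615 0.12634882 0.07808097]
```

View pics/w3.png

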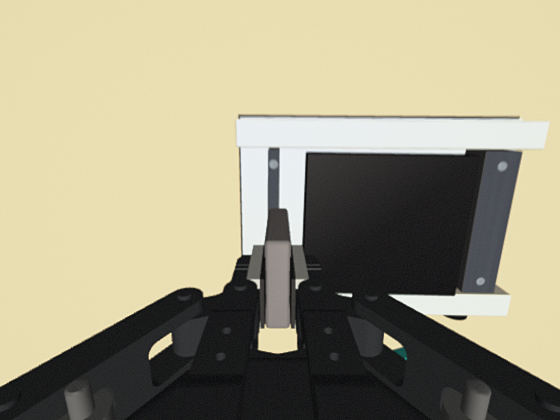

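```bash
cat > m.py <<'E'
from h import *
def meas(zt):
    s=read_state();p=s["eef_pos"]
    c=cam("wrist");g=c["img"].astype(int).sum(2)
    return c,g,p
def edges(row,lo,hi,th):
    x=row[lo:hi].astype(float);k=np.where((x[:-1]-th)*(x[1:]-th)<0)[0]
    return [round(lo+i+(th-x[i])/(x[i+1]-x[i]),1) for i in k]
E
python3 - <<'E'
from m import *
c=dict(np.load("w3c.npz"));g=np.load("w3.npy").astype(int).sum(2)
for v in(175,195): print(v,edges(g[v],225,340,420),edges(g[v],225,340,420) and [onz(c,(u,v),34 if i<3 else 42)[:2].round(1) for i,u in enumerate(edges(g[v],225,340,420))])
for v in(260,275,290): 
  e=edges(g[v],255,300,210);print(v,e,[onz(c,(u,v),119)[:2].round(1) for u in e])
s=read_state();print(s["eef_pos"])
E
```

```text
175 [np.float64(239.4), np.float64(240.3), np.float64(267.7), np.float64(278.6), np.float64(304.5)] [array([563.1,  59.5]), array([563.1,  58.9]), array([563.8,  40.3]), array([565.3,  32.9]), array([566.,  16.])]
195 [np.float64(239.7), np.float64(240.6), np.float64(267.5), np.float64(278.4), np.float64(303.7)] [array([549.2,  59.2]), array([549.2,  58.6]), array([549.9,  40. ]), array([552. ,  32.5]), array([552.6,  15.7])]
260 [np.float64(261.3), np.float64(265.0), np.float64(289.5), np.float64(293.2)] [array([539.4,  38.9]), array([539.4,  37.3]), array([539.9,  26.8]), array([540. ,  25.2])]
275 [np.float64(259.4), np.float64(265.3), np.float64(289.2), np.float64(294.9)] [array([532.3,  39.6]), array([532.4,  37. ]), array([532.8,  26.5]), array([532.9,  24.1])]
290 [np.float64(265.4), np.float64(289.2)] [array([525.1,  36.7]), array([525.6,  26.2])]
[531.41389694  32.21216085 100.13932118]
```

```bash
python3 -m jog '[[-3,8.6,0,0.7],[0,0,0,0]]'; python3 -m jog '[[0,0,0,0],[0,0,0,0]]'
```

```text
time_s: 6.82
eef_pos: [530.5, 24.3, 102.5]
eef_rot: [-3.132, -0.038, 0.028]
ft_force: [-0.9, -0.1, -0.4]
width: 10.5
time_s: 7.08
eef_pos: [531.4, 24.3, 104.0]
eef_rot: [-3.132, -0.041, 0.027]
ft_force: [-1.5, -0.6, -1.1]
width: 10.7
```

```bash
python3 -m jog '[[-2,1.3,10,0],[-1,0.2,8,0]]'; python3 - <<'E'
from m import *
c,g,p=meas(0);print(p,read_state()["eef_rot"]);save(c,"w4.png")
zt=p[2]+19.5
for v in(185,195,205): e=edges(g[v],255,340,420);print(v,e,[onz(c,(u,v),z)[:2].round(1) for u,z in zip(e,(34,34,42,42,42))])
for v in(240,225,215,260,275,290): e=edges(g[v],255,300,210 if v>250 else 140);print(v,e,[onz(c,(u,v),zt)[:2].round(1) for u in e])
E
```

```text
time_s: 7.32
eef_pos: [529.6, 22.8, 85.6]
eef_rot: [-3.132, -0.043, 0.027]
ft_force: [-0.4, 0.5, -0.6]
width: 10.9
[529.56725458  22.78935396  85.57389063] [-3.13219637 -0.04081492  0.02723394]
185 [np.float64(266.5), np.float64(291.9)] [array([560.5,  31.4]), array([561. ,  14.9])]
195 [np.float64(266.4), np.float64(291.7)] [array([553.9,  31.3]), array([554.4,  14.8])]
205 [np.float64(266.5), np.float64(291.6)] [array([547.2,  31.1]), array([547.7,  14.6])]
240 [np.float64(291.9)] [array([548.7,  17. ])]
225 [np.float64(265.9), np.float64(266.5), np.float64(292.4), np.float64(295.4), np.float64(296.4), np.float64(297.9), np.float64(298.1)] [array([555.1,  28.4]), array([555.1,  28.1]), array([555.4,  17.1]), array([555.4,  15.8]), array([555.5,  15.4]), array([555.5,  14.7]), array([555.5,  14.7])]
215 [np.float64(292.5), np.float64(294.3), np.float64(295.2), np.float64(298.5)] [array([559.8,  17.2]), array([559.8,  16.5]), array([559.9,  16.1]), array([559.9,  14.7])]
260 [np.float64(261.3), np.float64(265.0), np.float64(289.5), np.float64(293.1)] [array([539. ,  30.1]), array([539.1,  28.5]), array([539.4,  17.7]), array([539.4,  16.2])]
275 [np.float64(259.5), np.float64(265.3), np.float64(289.3), np.float64(294.9)] [array([531.8,  30.8]), array([531.9,  28.2]), array([532.3,  17.6]), array([532.4,  15.1])]
290 [np.float64(265.4), np.float64(289.3)] [array([524.6,  28. ]), array([525. ,  17.3])]
```

View pics/w4.png

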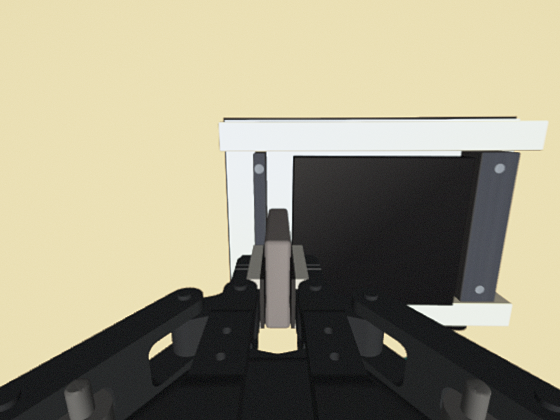

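```bash
python3 -m jog '[[-1,0.8,12,0],[-0.5,0.1,9,0]]';python3 -m jog '[[-0.5,0,8,0]]'
```

```text
time_s: 7.62
eef_pos: [528.0, 22.1, 62.0]
eef_rot: [-3.132, -0.041, 0.027]
ft_force: [-0.1, -0.9, -0.7]
width: 10.5
time_s: 7.75
eef_pos: [527.7, 22.2, 53.1]
eef_rot: [-3.132, -0.04, 0.027]
ft_force: [-0.2, -0.7, -0.6]
width: 10.6
```

```bash
python3 -m jog '[[0,0,2.5,0]]';python3 -m jog '[[0,0,2,0]]'
```

```text
time_s: 7.88
eef_pos: [527.6, 22.2, 51.0]
eef_rot: [-3.133, -0.039, 0.027]
ft_force: [-7.1, -0.7, 24.9]
width: 10.8
time_s: 8.0
eef_pos: [527.6, 22.3, 51.0]
eef_rot: [-3.134, -0.037, 0.027]
ft_force: [-8.7, -1.0, 27.3]
width: 10.5
```

```bash
python3 -m jog '[[0,0,-0.5,0],[0,0,0,0],[0,0,0,0]]' 30;python3 -m jog '[[0,0,-20,0],[0,0,-45,0],[0,0,-45,0],[0,0,-30,0]]'; python3 - <<'E'
from m import *
c,g,p=meas(0);save(c,"w5.png");np.save("w5.npy",c["img"]);np.savez("w5c.npz",**{k:np.array(c[k]) for k in("K","dist_coeffs","extrinsics")})
b=cam("side");save(b,"s5.png")
o=cv2.resize(b["img"][160:260,240:360],None,fx=4.2,fy=4.2,interpolation=cv2.INTER_CUBIC)[:, :, ::-1]
o=cv2.convertScaleAbs(o,alpha=1.7); w=cv2.resize(c["img"][:,:,::-1],None,fx=.52,fy=.52)
q=np.zeros((420,800,3),np.uint8);q[:,:504]=o[:420,:504];q[:w.shape[0],506:506+w.shape[1]]=w
cv2.imwrite("pics/d5.png",q)
E
```

```text
time_s: 8.38
eef_pos: [528.5, 22.5, 52.1]
eef_rot: [-3.134, -0.039, 0.027]
ft_force: [0.2, 0.8, 0.6]
width: 29.9
time_s: 8.88
eef_pos: [520.6, 20.9, 191.9]
eef_rot: [-3.133, -0.031, 0.028]
ft_force: [0.4, -0.5, 0.1]
width: 30.2
```

View pics/d5.png

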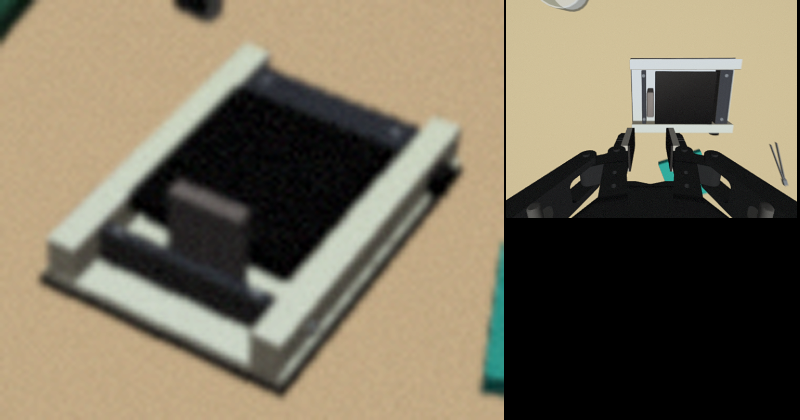

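```bash
python3 -m jog '[[3,38,0,0],[3,38,0,0],[0,0,0,0],[0,0,30,0],[0,0,30,0],[0,0,20,0]]' 0; python3 -m jog '[[0,0,20,0],[0,0,0,0]]'
```

```text
time_s: 9.72
eef_pos: [532.3, -53.3, 107.3]
eef_rot: [-3.131, -0.034, 0.03]
ft_force: [0.7, 0.4, 0.8]
width: 0.1
time_s: 9.98
eef_pos: [530.0, -50.6, 83.1]
eef_rot: [-3.129, -0.027, 0.033]
ft_force: [-0.2, -0.3, 0.3]
width: -0.2
```

```bash
python3 -m jog '[[0,2,18,0],[0,1,14,0],[0,0.3,5,0]]'; python3 -m jog '[[0,0,4,0]]'; python3 -m jog '[[0,0,4,0]]'
```

```text
time_s: 10.35
eef_pos: [532.0, -52.8, 44.8]
eef_rot: [-3.129, -0.029, 0.034]
ft_force: [0.1, 0.0, 0.3]
width: 0.2
time_s: 10.48
eef_pos: [532.2, -52.8, 40.6]
eef_rot: [-3.129, -0.029, 0.034]
ft_force: [-0.6, -0.6, 2.7]
width: -0.2
time_s: 10.6
eef_pos: [532.2, -52.8, 36.9]
eef_rot: [-3.129, -0.028, 0.033]
ft_force: [-2.1, 0.1, 5.0]
width: 0.1
```

```bash
python3 -m jog '[[0,0,3,0]]'; python3 -m jog '[[0,0,3,0]]'; python3 -m jog '[[0,0,3,0]]'
```

```text
time_s: 10.72
eef_pos: [532.2, -52.9, 34.4]
eef_rot: [-3.13, -0.028, 0.033]
ft_force: [-2.9, -0.9, 7.4]
width: 0.2
time_s: 10.85
eef_pos: [532.4, -52.9, 33.8]
eef_rot: [-3.131, -0.027, 0.033]
ft_force: [-11.9, -1.1, 34.7]
width: 0.0
time_s: 10.98
eef_pos: [532.3, -52.9, 33.9]
eef_rot: [-3.132, -0.025, 0.032]
ft_force: [-10.6, 1.3, 30.5]
width: -0.2
```

```bash
python3 -m jog '[[0,0,1.8,0]]'; python3 - <<'E'
from h import *
b=cam("side");c=cam("wrist")
o=cv2.convertScaleAbs(cv2.resize(b["img"][160:260,240:360],None,fx=4.2,fy=4.2,interpolation=cv2.INTER_CUBIC)[:, :, ::-1],alpha=1.7)
w=cv2.resize(c["img"][:,:,::-1],None,fx=.52,fy=.52)
q=np.zeros((420,800,3),np.uint8);q[:,:504]=o;q[:w.shape[0],506:506+w.shape[1]]=w
cv2.imwrite("pics/d6.png",q)
s=read_state();print(s["time_s"],s["eef_pos"],s["ft_force"],s["eef_rot"])
E
```

```text
time_s: 11.1
eef_pos: [532.2, -52.9, 34.1]
eef_rot: [-3.134, -0.025, 0.032]
ft_force: [-5.1, 0.3, 9.6]
width: 0.2
11.2 [532.27268778 -52.89007754  34.02853555] [-5.39213635 -0.20218826 15.80346   ] [-3.13358197 -0.02482507  0.03222222]
```

View pics/d6.png

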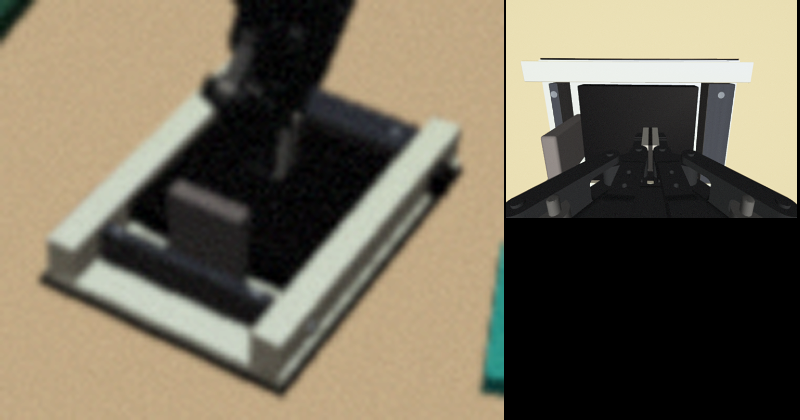

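```bash
python3 -c "
from plant import r,read_state
print(r.job_done());s=read_state();print(s['time_s'],s['eef_pos'],s['ft_force'])"
```

```text
the job is handed in; nothing more can be done
None
the job is handed in; nothing more can be done
```

The job is handed in at about 11 s of the 48 s allowed. It reports no verdict, and no state could be read after hand-in.

- **Spacer:** I gripped it across its 12 mm faces and stood it in the wide gap beside the thin rail, which is at the base's +y end. It went in with no sideways force and stopped on the bed at about 25 N. I then let go of it. The last side and wrist pictures show it upright between rail and plate, with the fingers clear of it.
- **Plate:** I pressed it with the shut fingers about 10 mm off its centre, on the side away from the spacer. The last reading before hand-in had the fingertips at 34.0 mm, which is flush with the rims. They were pushing with about 10–16 N, past the point where the force rose sharply at the lift's stop.
- **Bystanders:** I did not go near any of them, and no force reading suggested contact. I did not measure their positions again at the end.
- **Disagreements:** The top and wrist cameras differed by 2–3 mm on where the gap was. I went by the wrist camera, which showed spacer and gap together. The tool also drifted to about 0.03–0.04 rad of tilt, which did no harm.

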